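# Load the instrument dryer after class

### The job

Pull the dryer's black vent knob fully out first, so that no warm air blows while you load. With it out, move the two dry forceps from the dryer into the open wooden case, lying flat on its floor, side by side and lengthwise, and lay every spatula from the counter across the dryer's two rails, one to a slot, middle of its length between the rails, all with the blade to the back (away from the knob). When all is in place push the vent knob fully home, and leave the boxes, the dish and the eyepiece on the counter where they are.

Things in the scene. Friction and masses are not known exactly. Their poses are not given: they have to be found in the camera images.
- dryer: white instrument dryer, fixed, 190 deep (its x) x 250 wide (its y) x 50 high, with two grey comb rails on top. Origin: centre of its underside; x points to its back (away from the knob), z up
- rack (a point): middle of the dryer's rack, 75 above its underside, level with the rails' upper edges; axes as the dryer. Rails along y at x = -55 and +55, 12 thick, 25 high. Teeth on them (12 wide, 12 high) at y = -115, -69, -23, 23, 69, 115 form five slots, each 34 wide, centres y = -92, -46, 0, 46, 92. Instruments lie along x across both rails; between the rails it is open 25 deep
- vent_knob (a joint): travel of the vent knob in m: 0 = pushed home, 0.040 = fully out (towards the dryer's -x). A sprung detent (about 6 N) snaps it to the nearer end; it stays at either end by itself
- knob_grip (a point): centre of the round black vent knob (30 across, 22 long along the dryer's x) on the dryer's front; it moves with the knob; 26 in front of the dryer's front face when home, 32 above the table. The gap between knob and front face is 15 when home. It can be pinched from above
- case: open shallow wooden case, fixed, outside 200 long (its x) x 124 wide x 30 high, walls 6, inner floor 6 above its underside. Origin: centre of its underside
- forceps1: steel forceps, 150 long (along x, tips to +x), 16 wide, 10 high, about 50 g. Origin: middle of its underside; z up. It starts lying across the dryer's rails in a slot
- forceps2: steel forceps, 150 long (along x, tips to +x), 16 wide, 10 high, about 50 g. Origin: middle of its underside; z up. It starts lying across the dryer's rails in a slot
- spatula1: lab spatula, 170 long along its x: flat black handle (100 long, 16 wide, 12 high, from x = -85 to 15) and thin steel blade (18 wide, 3 thick, from 15 to 85, 4.5 above the underside). About 50 g, balances within 15 of its origin, which is the middle of its length on the underside. z up. May be absent
- spatula1_tip (a point): tip of the blade of spatula1, at x = 85 and 6 above the underside
- spatula2: lab spatula, 170 long along its x: flat black handle (100 long, 16 wide, 12 high, from x = -85 to 15) and thin steel blade (18 wide, 3 thick, from 15 to 85, 4.5 above the underside). About 50 g, balances within 15 of its origin, which is the middle of its length on the underside. z up. May be absent
- spatula2_tip (a point): tip of the blade of spatula2, at x = 85 and 6 above the underside
- spatula3: lab spatula, 170 long along its x: flat black handle (100 long, 16 wide, 12 high, from x = -85 to 15) and thin steel blade (18 wide, 3 thick, from 15 to 85, 4.5 above the underside). About 50 g, balances within 15 of its origin, which is the middle of its length on the underside. z up. May be absent
- spatula3_tip (a point): tip of the blade of spatula3, at x = 85 and 6 above the underside
- spatula4: lab spatula, 170 long along its x: flat black handle (100 long, 16 wide, 12 high, from x = -85 to 15) and thin steel blade (18 wide, 3 thick, from 15 to 85, 4.5 above the underside). About 50 g, balances within 15 of its origin, which is the middle of its length on the underside. z up. May be absent
- spatula4_tip (a point): tip of the blade of spatula4, at x = 85 and 6 above the underside
- spatula5: lab spatula, 170 long along its x: flat black handle (100 long, 16 wide, 12 high, from x = -85 to 15) and thin steel blade (18 wide, 3 thick, from 15 to 85, 4.5 above the underside). About 50 g, balances within 15 of its origin, which is the middle of its length on the underside. z up. May be absent
- spatula5_tip (a point): tip of the blade of spatula5, at x = 85 and 6 above the underside
- slide_box: closed wooden slide box lying flat, 110x85x28, a bystander. Origin: centre of its underside
- small_box: closed wooden box lying flat, 70x70x30, a bystander. Origin: centre of its underside
- dish: clear open dish, 90 across, 16 high, a bystander. Origin: centre of its underside
- eyepiece: small black microscope eyepiece standing on end, 32 across, 30 high, a bystander. Origin: centre of its underside
There are look-alikes about, which are no part of the job. Leave any orange look-alike of the spatula1 alone.

How it is judged:
On the way, in this order (a step that is already met when the one before it is completed fails the run):
1. the vent knob is pulled fully out (value of joint vent_knob above 0.034 m), for 0.2 s.
2. with the knob still out, both forceps lie in the case and every spatula lies in its own slot, blade to the back (x of each of spatula1_tip, spatula2_tip, spatula3_tip, spatula4_tip, spatula5_tip in the frame of dryer above 0.058 m and x of spatula1 in the frame of dryer between -0.022 and 0.022 m and y of spatula1 in the frame of dryer between -0.115 and 0.115 m and z of spatula1 in the frame of dryer between 0.066 and 0.09 m and angle between the x axis of each of spatula1, spatula2, spatula3, spatula4, spatula5 and the x axis of dryer, either way round below 0.22 rad and angle between spatula1's own x axis and vertical between 1.45 and 1.69 rad and linear speed of each of spatula1, spatula2, spatula3, spatula4, spatula5, forceps1, forceps2 below 0.03 m/s and x of spatula2 in the frame of dryer between -0.022 and 0.022 m and y of spatula2 in the frame of dryer between -0.115 and 0.115 m and z of spatula2 in the frame of dryer between 0.066 and 0.09 m and angle between spatula2's own x axis and vertical between 1.45 and 1.69 rad and x of spatula3 in the frame of dryer between -0.022 and 0.022 m and y of spatula3 in the frame of dryer between -0.115 and 0.115 m and z of spatula3 in the frame of dryer between 0.066 and 0.09 m and angle between spatula3's own x axis and vertical between 1.45 and 1.69 rad and x of spatula4 in the frame of dryer between -0.022 and 0.022 m and y of spatula4 in the frame of dryer between -0.115 and 0.115 m and z of spatula4 in the frame of dryer between 0.066 and 0.09 m and angle between spatula4's own x axis and vertical between 1.45 and 1.69 rad and x of spatula5 in the frame of dryer between -0.022 and 0.022 m and y of spatula5 in the frame of dryer between -0.115 and 0.115 m and z of spatula5 in the frame of dryer between 0.066 and 0.09 m and angle between spatula5's own x axis and vertical between 1.45 and 1.69 rad and distance between spatula1 and spatula2 above 0.025 m and distance between each of spatula1, spatula2 and spatula3 above 0.025 m and distance between each of spatula1, spatula2, spatula3 and spatula4 above 0.025 m and distance between each of spatula1, spatula2, spatula3, spatula4 and spatula5 above 0.025 m and x of forceps1 in the frame of case between -0.03 and 0.03 m and y of forceps1 in the frame of case between -0.052 and 0.052 m and z of each of forceps1, forceps2 in the frame of case below 0.014 m and angle between the x axis of each of forceps1, forceps2 and the x axis of case, either way round below 0.4 rad and angle between forceps1's own x axis and vertical between 1.45 and 1.69 rad and x of forceps2 in the frame of case between -0.03 and 0.03 m and y of forceps2 in the frame of case between -0.052 and 0.052 m and angle between forceps2's own x axis and vertical between 1.45 and 1.69 rad and value of joint vent_knob above 0.034 m), for 0.2 s.
At the end, for the whole second after the job is handed in: Each spatula present lies level across both rails in its own slot, blade to the back, within 0.22 rad of front-to-back and 22 mm of midway, 25 mm apart; both forceps lie flat on the case floor, within 30 mm of mid-length and 0.4 rad of lengthwise; the knob is within 5 mm of home; all at rest (x of each of spatula1_tip, spatula2_tip, spatula3_tip, spatula4_tip, spatula5_tip in the frame of dryer above 0.058 m and x of spatula1 in the frame of dryer between -0.022 and 0.022 m and y of spatula1 in the frame of dryer between -0.115 and 0.115 m and z of spatula1 in the frame of dryer between 0.066 and 0.09 m and angle between the x axis of each of spatula1, spatula2, spatula3, spatula4, spatula5 and the x axis of dryer, either way round below 0.22 rad and angle between spatula1's own x axis and vertical between 1.45 and 1.69 rad and linear speed of each of spatula1, spatula2, spatula3, spatula4, spatula5, forceps1, forceps2 below 0.03 m/s and x of spatula2 in the frame of dryer between -0.022 and 0.022 m and y of spatula2 in the frame of dryer between -0.115 and 0.115 m and z of spatula2 in the frame of dryer between 0.066 and 0.09 m and angle between spatula2's own x axis and vertical between 1.45 and 1.69 rad and x of spatula3 in the frame of dryer between -0.022 and 0.022 m and y of spatula3 in the frame of dryer between -0.115 and 0.115 m and z of spatula3 in the frame of dryer between 0.066 and 0.09 m and angle between spatula3's own x axis and vertical between 1.45 and 1.69 rad and x of spatula4 in the frame of dryer between -0.022 and 0.022 m and y of spatula4 in the frame of dryer between -0.115 and 0.115 m and z of spatula4 in the frame of dryer between 0.066 and 0.09 m and angle between spatula4's own x axis and vertical between 1.45 and 1.69 rad and x of spatula5 in the frame of dryer between -0.022 and 0.022 m and y of spatula5 in the frame of dryer between -0.115 and 0.115 m and z of spatula5 in the frame of dryer between 0.066 and 0.09 m and angle between spatula5's own x axis and vertical between 1.45 and 1.69 rad and distance between spatula1 and spatula2 above 0.025 m and distance between each of spatula1, spatula2 and spatula3 above 0.025 m and distance between each of spatula1, spatula2, spatula3 and spatula4 above 0.025 m and distance between each of spatula1, spatula2, spatula3, spatula4 and spatula5 above 0.025 m and x of forceps1 in the frame of case between -0.03 and 0.03 m and y of forceps1 in the frame of case between -0.052 and 0.052 m and z of each of forceps1, forceps2 in the frame of case below 0.014 m and angle between the x axis of each of forceps1, forceps2 and the x axis of case, either way round below 0.4 rad and angle between forceps1's own x axis and vertical between 1.45 and 1.69 rad and x of forceps2 in the frame of case between -0.03 and 0.03 m and y of forceps2 in the frame of case between -0.052 and 0.052 m and angle between forceps2's own x axis and vertical between 1.45 and 1.69 rad and value of joint vent_knob below 0.005 m); the robot touches nothing.
It fails at once if a bystander (box, dish or eyepiece) was shifted more than 40 mm (distance of any of slide_box, small_box, dish, eyepiece from where it was at the start of the episode above 0.04 m).
Of spatula1, spatula2, spatula3, spatula4, spatula5 only 3 to 5 are there at a start; the rules pass over those that are not, and their reading is None.
At some moment in a run one of spatula1, spatula2, spatula3, spatula4, spatula5 may be knocked a few centimetres aside while the robot is not near it.
Once in a run the grip may slacken for a moment while it holds something.
It also fails if it takes over 210 s, if anything falls off the work surface, if the arm or the gripper's body presses on something with over 40 N, if the wrist force passes 120 N, or if a joint passes its speed limit or range.

### The arm

A 6-joint arm with a two-finger parallel gripper is mounted at the origin on the work surface. World frame = base frame: x ahead of the robot, y to its left, z up, the work surface at z = 0. Lengths are in m, angles in rad, forces in N, time in s.
With the tool pointing down it reaches from about 0.4 to 0.825 m from the base axis. Payload 7 kg.
Tool frame: the origin (TCP) lies on the centre line of the jaws, within the pads' length; the fingertips stand 22 mm ahead of it and the grasp point (between the pads) lies 3 mm ahead of it; z points along the fingers, y is the line along which they close (so a half turn about z gives the same grasp; the last joint's range is limited). The gripper opens to 88 mm and grips with 3 to 60 N. Pads are 19 mm wide; open, the fingers measure 130 mm over their backs; the gripper's body (78 mm by 193 mm) begins 47 mm behind the grasp point.
Start: joints at [-0.995, 0.359, 0.012, 0, -1.224, -0.288], TCP at [0.192, -0.647, 0.249] pointing down, gripper open.
Joint ranges: [-3.07, 3.07], [-1.43, 2.12], [-1.02, 1.25], [-3.03, 1.67], [-3.05, -0], [-3.03, 3.03]. Speed limits (rad/s): [2.39, 2.39, 3.01, 3.14, 3.14, 3.14].

### API

Orientations are given as [roll, pitch, yaw] about the fixed x, y, z axes, in that order (R = Rz(yaw) Ry(pitch) Rx(roll)).
In Python, from station import arm gives the robot as it stands.
- The arm moves only by the tool arm_command, never from a script. Its argument "series" is one flat list of numbers, 7 for each row, row after row: the turn, a rotation vector about the tool's x, y, z each as a share of 90 degrees, from -1 to 1, then the shift along the tool's x, y, z each as a share of 0.1 m, from -1 to 1, then the opening, from 0 (shut) to 1 (fully open). A call has 1 to 8 rows; each row is the pose to reach, as a shift and turn from the pose commanded when the call began, along the tool's axes at that moment; what a row does not reach only later rows make up. A row lasts 1/8 s, in which the tool goes at most 62.5 mm and 10.7 degrees, less where a joint would pass 70% of its speed; a pose out of reach is approached as far as the arm can. A call with a number of a shift or a turn outside -1 to 1 is refused whole. A call with a gripper value outside its range is refused whole. The fingers move at their own pace and stop on an object; "force" is the grip in N (left out, the last holds). Time passes only in rows, so rows that repeat a pose let the fingers close. It gives the time, the measured TCP pose, the force, the opening and the grip force at its end, in the units of the state.
- arm.get_state(): the state, without advancing time (a new reading comes with each control period).
- arm.grab_frame(name): name is "scene" or "side" or "wrist"; returns the picture (400x640x3 uint8, blue, green, red); there is no depth.
- arm.camera_model(name): a dict with "fovy" (degrees; the focal length in pixels is half the picture's height over the tangent of half this angle, whatever the lens; pixels are square), "cx", "cy" (the principal point, pixels), "pose" (4x4, takes a point from camera to world coordinates). Camera axes: x right, y down, z forward; pixel columns grow to the right and rows downward; lengths in m; the calibration is good to about 2 mm. The wrist camera is an equidistant fisheye: a pixel r from the principal point sees the ray r / f radians off the axis. A picture is of the moment at which its call begins: read the wrist's pose just before it. camera_model takes no time and is no camera call; for the wrist camera it gives the pose at the moment of the call.
- arm.job_done(): hands the job in; it is judged then, once.
The state is a dict: "t": time; "q": joint angles; "qd": joint speeds; "joint_efforts": joint torques, N m; "eef_pos": TCP position; "ee_rot": TCP orientation; "force": force on the tool from outside, world axes, zero at the start; "moment": the same for the moment, N m; "width": finger opening in m; "gripper_force": force on a finger pad.
Only numpy, scipy, OpenCV 4.12 (cv2) and the standard library are available. Lean on these libraries where they do the work, as an engineer would, in place of code of your own. Each camera call takes 0.05 s, during which the arm holds its last target. There are 200 camera calls.

## Working session

There is one attempt and no reset: what is moved stays moved. The work goes in short steps, Python scripts to look and compute and a tool call to move; the robot and the scene stay as the last step left them, time stands still between calls to the robot, and variables do not carry over. Pictures are saved under pics/ and viewed, at most 14 in all, crops included, and the job is handed in when it is done.

Besides the shell and the picture viewer there is one more tool, called after "Request:" in YAML: its name, and indented under it one key for each argument. arm_command: Moves the arm, as the interface text tells. Its arguments: {"type":"object","properties":{"series":{"type":"array"},"force":{"type":"number"}},"required":["series"]}

```bash
mkdir -p pics; ls; python3 - <<'E'
from station import arm
import cv2
for n in("scene","side"):
    cv2.imwrite(f"pics/{n}0.png",arm.grab_frame(n)); m=arm.camera_model(n); print(n,m)
print(arm.get_state())
E
```

```text
pics
scene {'fovy': 55.43624306306951, 'cx': 327.6580251402992, 'cy': 200.61463658971115, 'pose': array([[ 0.83611571,  0.39244388, -0.38327316,  0.92000572],
       [ 0.54841979, -0.61342867,  0.56827897, -0.60007664],
       [-0.01209315, -0.68534157, -0.72812134,  0.86015557],
       [ 0.        ,  0.        ,  0.        ,  1.        ]])}
side {'fovy': 42.402819573077586, 'cx': 330.0699134619877, 'cy': 197.01985777948775, 'pose': array([[-0.96800251, -0.1783137 ,  0.17656546,  0.21427312],
       [-0.2508825 ,  0.70281346, -0.66566599,  1.08299682],
       [-0.00539522, -0.68866354, -0.72506098,  1.24206354],
       [ 0.        ,  0.        ,  0.        ,  1.        ]])}
{'t': 0.1, 'q': array([-9.94913421e-01,  3.59297775e-01,  1.11495463e-02, -3.01571075e-04,
       -1.22410559e+00, -2.88119518e-01]), 'qd': array([-0.00087628, -0.00206281,  0.00424039,  0.00039883, -0.00077053,
        0.00189803]), 'joint_efforts': array([-2.48663673e-03, -5.84164381e+01,  2.93748665e+01,  7.01536149e+00,
        1.01639368e-02, -7.06188030e-05]), 'eef_pos': array([ 0.19144082, -0.64685738,  0.24772851]), 'ee_rot': array([ 3.14011467e+00, -1.42357604e-04, -2.85393184e+00]), 'force': array([ 0.08137972,  0.54004209, -0.53621157]), 'moment': array([ 0.01849706, -0.01298469, -0.04784055]), 'gripper_force': 0.0, 'width': 0.08751304523265363}
```

View pics/scene0.png

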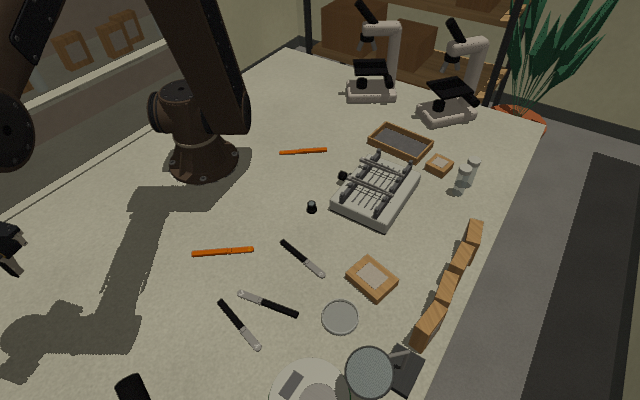

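View pics/side0.png

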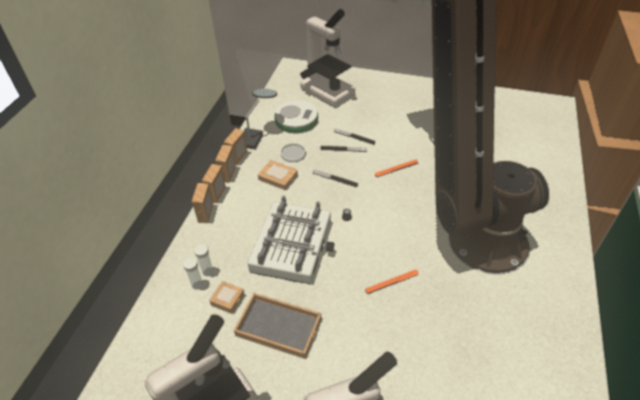

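The scene view shows three black-handled spatulas: A (303,258), B (268,304) and C (239,325). The orange look-alikes are at (303,151) and (223,251), to be left alone. The dryer is at (376,190) with its knob at (343,175), the case at (400,140) and the eyepiece at (311,207), which could be taken for the knob. Next is a close crop.

```bash
python3 - <<'E'
import cv2,numpy as np
i=cv2.imread("pics/scene0.png")
def c(x,y,w,h,k):
    return cv2.resize(i[y:y+h,x:x+w],None,fx=k,fy=k,interpolation=cv2.INTER_CUBIC)
cv2.imwrite("pics/c1.png",c(320,115,130,120,5)[:600])
cv2.imwrite("pics/c2.png",c(205,230,130,125,5)[:600])
E
```

```text
(no output)
```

View pics/c1.png

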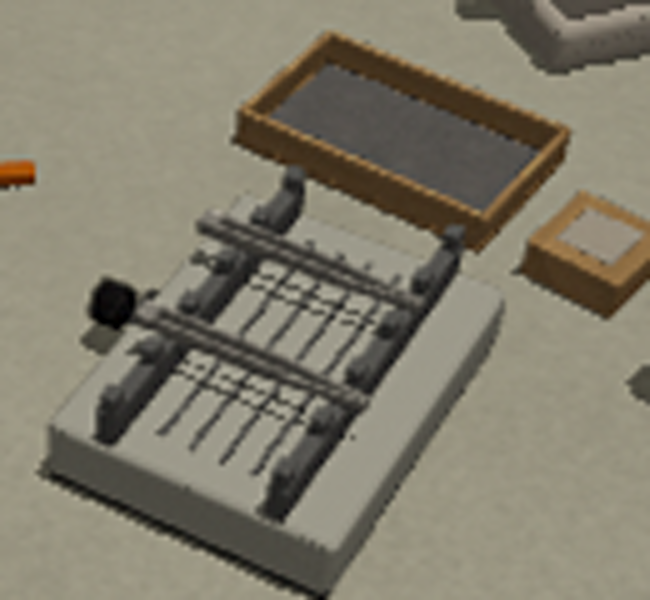

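View pics/c2.png

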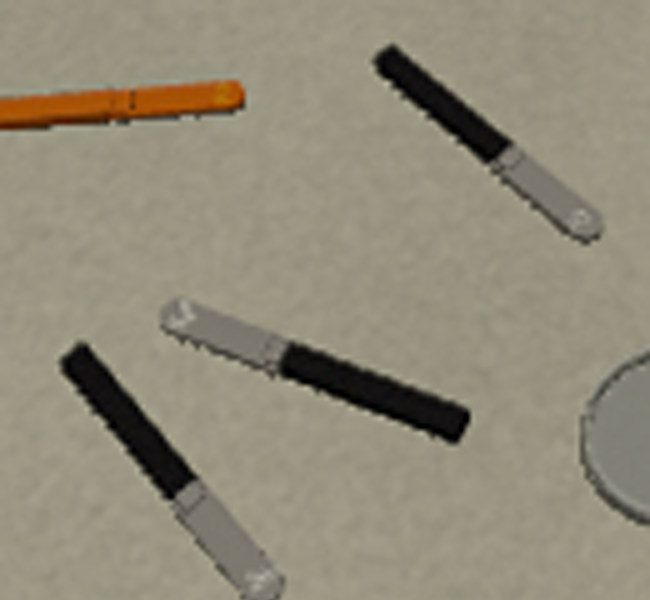

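```bash
cat > h.py <<'E'
from station import arm
import numpy as np, cv2
from scipy.spatial.transform import Rotation as R
def ray(n,uv,m=None):
    m=m or arm.camera_model(n); f=200/np.tan(np.radians(m["fovy"]/2))
    d=np.array([(uv[0]-m["cx"])/f,(uv[1]-m["cy"])/f,1.])
    if n=="wrist":
        r=np.hypot(*d[:2]); d=np.r_[d[:2]/max(r,1e-9)*np.sin(r),np.cos(r)]
    return m["pose"][:3,3],m["pose"][:3,:3]@d
def px(n,uv,z,m=None):
    o,d=ray(n,uv,m); return (o+d*(z-o[2])/d[2])[:2]
def proj(n,P,m=None):
    m=m or arm.camera_model(n); f=200/np.tan(np.radians(m["fovy"]/2))
    d=m["pose"][:3,:3].T@(np.array(P)-m["pose"][:3,3])
    if n=="wrist":
        h=np.hypot(d[0],d[1]); a=np.arctan2(h,d[2]); return np.array([m["cx"],m["cy"]])+f*a*d[:2]/max(h,1e-9)
    return np.array([m["cx"],m["cy"]])+f*d[:2]/d[2]
E
python3 - <<'E'
from h import *
m=arm.camera_model("scene")
def c1(l,z): return np.array([px("scene",(320+u/5,115+v/5),z,m) for u,v in l])
def c2(l,z): return np.array([px("scene",(205+u/5,230+v/5),z,m) for u,v in l])
np.set_printoptions(precision=4,suppress=True)
def show(n,p):
    print(n,p.tolist() and p.round(4).tolist(),"mid",p.mean(0),"len",np.linalg.norm(p[1]-p[0]),"ang",np.arctan2(*(p[1]-p[0])[::-1]))
t=c1([(50,430),(330,550),(503,300),(240,195)],.05);show("dryer top",t);print(np.linalg.norm(np.roll(t,-1,0)-t,axis=1))
show("knob",c1([(112,303)]*2,.032))
show("base",c1([(45,475),(325,597)],0))
t=c1([(332,35),(570,130),(487,212),(237,110)],.03);show("case",t);print(np.linalg.norm(np.roll(t,-1,0)-t,axis=1))
show("F1",c1([(205,220),(420,298)],.08));show("F2",c1([(145,315),(362,400)],.08))
show("A",c2([(388,55),(590,228)],.008));show("B",c2([(460,425),(170,312)],.008));show("C",c2([(75,355),(265,587)],.008))
show("eyep",np.array([px("scene",(311,207),.015,m)]*2));show("dish",np.array([px("scene",(340,317),.01,m)]*2));show("slide",np.array([px("scene",(372,278),.02,m)]*2))
show("small",np.array([px("scene",(439,165),.02,m)]*2))
E
```

```text
dryer top [[0.5002, 0.0346], [0.6792, 0.0417], [0.6769, 0.2793], [0.4898, 0.2804]] mid [0.5865 0.159 ] len 0.1792232669913186 ang 0.039488945187883706
[0.1792 0.2376 0.1871 0.246 ]
knob [[0.4636, 0.163], [0.4636, 0.163]] mid [0.4636 0.163 ] len 0.0 ang 0.0
base [[0.4921, 0.0408], [0.678, 0.0487]] mid [0.585  0.0447] len 0.1860666784244419 ang 0.042719983521880514
case [[0.447, 0.4998], [0.6392, 0.4873], [0.6268, 0.375], [0.4318, 0.3829]] mid [0.5362 0.4363] len 0.1925878176945115 ang -0.06471398702622626
[0.1926 0.1129 0.1951 0.1178]
F1 [[0.4991, 0.2148], [0.6434, 0.2217]] mid [0.5713 0.2183] len 0.1444217473607718 ang 0.04780280351552251
F2 [[0.5122, 0.1204], [0.6526, 0.1265]] mid [0.5824 0.1235] len 0.14052133355043428 ang 0.043125590994386835
A [[0.4503, -0.1329], [0.6078, -0.1649]] mid [ 0.529  -0.1489] len 0.16067457240291205 ang -0.20052663789394148
B [[0.6162, -0.2898], [0.4575, -0.3201]] mid [ 0.5368 -0.3049] len 0.16157605933551059 ang -2.9530128077163518
C [[0.4341, -0.3635], [0.5887, -0.401]] mid [ 0.5114 -0.3822] len 0.15906661675428194 ang -0.23789516295335267
eyep [[0.4474, 0.0105], [0.4474, 0.0105]] mid [0.4474 0.0105] len 0.0 ang 0.0
dish [[0.706, -0.2389], [0.706, -0.2389]] mid [ 0.706  -0.2389] len 0.0 ang 0.0
slide [[0.7207, -0.1094], [0.7207, -0.1094]] mid [ 0.7207 -0.1094] len 0.0 ang 0.0
small [[0.6992, 0.3893], [0.6992, 0.3893]] mid [0.6992 0.3893] len 0.0 ang 0.0
```

The crop confirms that forceps lie in two slots, the black knob sits at the dryer's front face at crop (112,303), and the three black spatulas are all separate. I'll start moving towards the knob.

Request:
arm_command:
  series: [0,0,0.16,-1,1,0,1,0,0,0.16,-1,1,0,1,0,0,0.16,-1,1,0,1]
  force: 30

```text
t: 0.48
eef_pos: [0.2601, -0.5204, 0.2487]
ee_rot: [3.141, 0.0, -3.104]
force: [0.4, -1.6, -0.1]
width: 0.0873
gripper_force: 0.0
```

Request:
arm_command:
  series: [0,0,0,-0.6,1,0,1,0,0,0,-0.6,1,0,1]

```text
t: 0.72
eef_pos: [0.3158, -0.4196, 0.2483]
ee_rot: [3.141, -0.0, -3.105]
force: [1.7, 0.4, -0.3]
width: 0.0877
gripper_force: 0.0
```

Request:
arm_command:
  series: [0,0,0,-0.6,1,0,1,0,0,0,-0.6,1,0,1]

```text
t: 0.98
eef_pos: [0.3724, -0.3172, 0.2486]
ee_rot: [-3.141, 0.0, -3.105]
force: [1.0, -0.8, 1.0]
width: 0.0876
gripper_force: 0.0
```

Request:
arm_command:
  series: [0,0,0,-0.6,1,0,1,0,0,0,-0.6,1,0,1]

```text
t: 1.23
eef_pos: [0.4288, -0.215, 0.2487]
ee_rot: [-3.141, 0.0, -3.104]
force: [1.0, 0.5, -0.4]
width: 0.0876
gripper_force: 0.0
```

Request:
arm_command:
  series: [0,0,0,-0.3,1,0,1,0,0,0,-0.3,1,0,1]

```text
t: 1.48
eef_pos: [0.4549, -0.1135, 0.2485]
ee_rot: [3.142, 0.0, -3.104]
force: [0.5, 0.1, -0.5]
width: 0.0874
gripper_force: 0.0
```

Request:
arm_command:
  series: [0,0,0,-0.2,1,0,1,0,0,0,-0.2,1,0,1]

```text
t: 1.72
eef_pos: [0.471, -0.0128, 0.2486]
ee_rot: [3.142, 0.0, -3.104]
force: [0.9, -0.6, 0.8]
width: 0.0876
gripper_force: 0.0
```

Request:
arm_command:
  series: [0,0,0,0,1,0,1,0,0,0,0,1,0,1,0,0,0,0,1,0,1]

```text
t: 2.1
eef_pos: [0.4672, 0.087, 0.2484]
ee_rot: [-3.142, -0.0, -3.102]
force: [0.4, -0.2, -0.2]
width: 0.0879
gripper_force: 0.0
```

```bash
python3 - <<'E'
from h import *
import pickle
m=arm.camera_model("wrist"); i=arm.grab_frame("wrist"); pickle.dump(m,open("w1.pkl","wb"))
cv2.imwrite("pics/w1.png",cv2.resize(i,None,fx=1.25,fy=1.25,interpolation=cv2.INTER_CUBIC)); print(m)
E
```

```text
{'fovy': 65.70646984690485, 'cx': 320.20465589968717, 'cy': 193.86010252745277, 'pose': array([[-4.06457023e-02,  9.57533776e-01,  2.85441754e-01,
         3.90369663e-01],
       [ 9.99173400e-01,  3.91421627e-02,  1.09730328e-02,
         8.46476988e-02],
       [-6.65758041e-04,  2.85651815e-01, -9.58333239e-01,
         3.84104505e-01],
       [ 0.00000000e+00,  0.00000000e+00,  0.00000000e+00,
         1.00000000e+00]])}
```

View pics/w1.png

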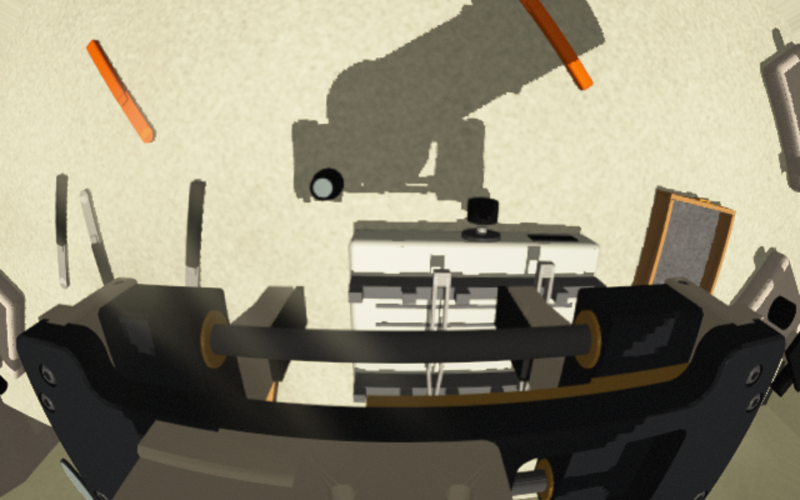

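```bash
python3 - <<'E'
from h import *
import pickle
m=pickle.load(open("w1.pkl","rb")); np.set_printoptions(precision=4,suppress=True)
for n,uv,z in [("knob",(483,210),.036),("kL",(467,208),.032),("kR",(499,208),.032),("topL",(350,243),.05),("topR",(599,243),.05),("botL",(357,222),0),("botR",(584,226),0),("F2end",(441,270),.085),("F1end",(546,264),.085),("railL",(349,290),.08),("F2 tip",(436,395),.08)]:
    print(n,px("wrist",(uv[0]/1.25,uv[1]/1.25),z,m))
E
```

```text
knob [0.4595 0.1644]
kL [0.4592 0.1497]
kR [0.4575 0.1807]
topL [0.4924 0.043 ]
topR [0.4825 0.2849]
botL [0.4849 0.0439]
botR [0.4776 0.2913]
F2end [0.502  0.1228]
F1end [0.4938 0.2145]
railL [0.5255 0.0458]
F2 tip [0.6372 0.1299]
```

The wrist view shows the knob at (483,210), the dryer front below it, the eyepiece at (325,185), and the forceps ends at (441,270) and (546,264). I'll pinch the knob high and slightly forward, so the gripper body clears the forceps.

Request:
arm_command:
  series: [0,0,0,0.06,0.78,0,1,0,0,0,0.06,0.78,0,1,0,0,0,0.06,0.78,1,1,0,0,0,0.06,0.78,1,1]
  force: 30

```text
t: 2.65
eef_pos: [0.4574, 0.1613, 0.1464]
ee_rot: [-3.141, -0.002, -3.106]
force: [0.6, -0.0, -0.2]
width: 0.0879
gripper_force: 0.0
```

Request:
arm_command:
  series: [0,0,0,0,0,0.5,1,0,0,0,0,0,1,1,0,0,0,0,0,1,1]

```text
t: 3.02
eef_pos: [0.4563, 0.1599, 0.0458]
ee_rot: [-3.136, -0.006, -3.107]
force: [0.3, -1.3, 0.4]
width: 0.0877
gripper_force: 0.0
```

Request:
arm_command:
  series: [0,0,0,0,0,0,0,0,0,0,0,0,0,0,0,0,0,0,0,0,0,0,0,0,0,0,0,0,0,0,0,0,0,0,0]

```text
t: 3.65
eef_pos: [0.4583, 0.1629, 0.0489]
ee_rot: [3.141, 0.001, -3.105]
force: [0.1, 0.3, -0.2]
width: 0.043
gripper_force: 0.0
```

Request:
arm_command:
  series: [0,0,0,0,0,0.03,0,0,0,0,0,0,0.03,0,0,0,0,0,0,0.03,0,0,0,0,0,0,0.03,0]
  force: 30

```text
t: 4.15
eef_pos: [0.4584, 0.1643, 0.0455]
ee_rot: [3.14, 0.001, -3.105]
force: [-3.7, 6.9, 2.2]
width: 0.0288
gripper_force: 30.0
```

Request:
arm_command:
  series: [0,0,0,0.2,0,0,0,0,0,0,0.42,0,0,0,0,0,0,0.42,0,0,0,0,0,0,0.42,0,0,0,0,0,0,0.42,0,0,0]

```text
t: 4.78
eef_pos: [0.4168, 0.1633, 0.0457]
ee_rot: [3.139, 0.002, -3.104]
force: [-5.3, 9.3, 0.2]
width: 0.0289
gripper_force: 29.9
```

Request:
arm_command:
  series: [0,0,0,0,0,0,0.7,0,0,0,0,0,0,0.7,0,0,0,0,0,0,0.7,0,0,0,0,0,-0.5,0.7,0,0,0,0,0,-1,0.7,0,0,0,0,0,-1,0.7]

```text
t: 5.52
eef_pos: [0.4181, 0.1626, 0.1492]
ee_rot: [3.137, 0.006, -3.105]
force: [0.7, -1.0, -1.0]
width: 0.0614
gripper_force: 0.0
```

Request:
arm_command:
  series: [0,0,0,-0.8,-0.23,0,0.6,0,0,0,-0.8,-0.23,0,0.6]

```text
t: 5.78
eef_pos: [0.499, 0.1406, 0.145]
ee_rot: [-3.141, -0.0, -3.106]
force: [-0.8, 0.4, 0.9]
width: 0.0533
gripper_force: 0.0
```

Request:
arm_command:
  series: [0,0,0,-0.8,-0.23,0,0.6,0,0,0,-0.8,-0.23,0,0.6,0,0,0,-0.8,-0.23,0,0.6,0,0,0,-0.8,-0.23,0,0.6]

```text
t: 6.28
eef_pos: [0.5766, 0.1208, 0.1447]
ee_rot: [-3.141, -0.002, -3.106]
force: [0.3, -0.6, -0.4]
width: 0.0525
gripper_force: 0.0
```

```bash
python3 - <<'E'
from h import *
import pickle
m=arm.camera_model("wrist"); i=arm.grab_frame("wrist"); pickle.dump(m,open("w2.pkl","wb")); cv2.imwrite("pics/w2r.png",i)
s=arm.grab_frame("scene"); cv2.imwrite("pics/s2r.png",s)
c=lambda a,x,y,w,h,k:cv2.resize(a[y:y+h,x:x+w],None,fx=k,fy=k,interpolation=cv2.INTER_CUBIC)
a=c(s,310,110,150,130,3);b=c(i,200,180,220,130,3)[:, :];o=np.zeros((a.shape[0],800,3),np.uint8)
w2=c(i,240,170,115,130,3); o[:,:450]=a; o[:,452:452+345]=w2
cv2.imwrite("pics/m2.png",o); print(arm.get_state()["eef_pos"])
E
```

```text
[0.57678052 0.12122923 0.14548177]
```

View pics/m2.png

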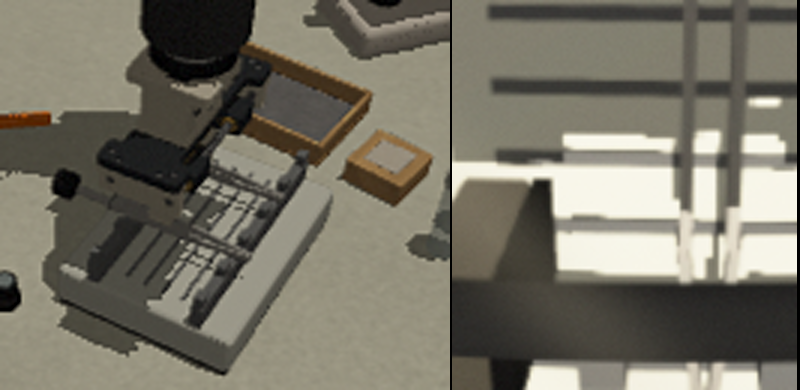

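```bash
python3 - <<'E'
from h import *
import pickle
m=pickle.load(open("w2.pkl","rb"))
print(px("scene",(332.3,171),.032))
for u,v in[(713,20),(708,215),(707,275)]: print(px("wrist",((u-452)/3+240,170+v/3),.083,m))
E
```

```text
[0.42478182 0.16395923]
[0.54660614 0.12467694]
[0.59341363 0.12553728]
[0.60954554 0.12599118]
```

The knob is out, having moved from 0.464 to 0.425 in x. The forceps lie 4 mm to the left of the jaws, so I'll correct for that and grip.

Request:
arm_command:
  series: [0,0,0,0,0.04,0.25,0.6,0,0,0,0,0.04,0.5,0.6,0,0,0,0,0.04,0.5,0,0,0,0,0,0.04,0.5,0,0,0,0,0,0.04,0.5,0,0,0,0,0,0.04,0.5,0,0,0,0,0,0.04,0.5,0]
  force: 30

```text
t: 7.25
eef_pos: [0.578, 0.1252, 0.0963]
ee_rot: [3.141, 0.001, -3.105]
force: [-2.4, 0.1, 5.5]
width: 0.0157
gripper_force: 29.9
```

Request:
arm_command:
  series: [0,0,0,0,0,0,0,0,0,0,0,0,-0.3,0,0,0,0,0,0,-0.7,0,0,0,0,0,0,-0.7,0]

```text
t: 7.75
eef_pos: [0.5794, 0.1258, 0.1689]
ee_rot: [3.139, 0.005, -3.105]
force: [1.3, 0.2, -1.1]
width: 0.0158
gripper_force: 29.9
```

Request:
arm_command:
  series: [0,0,0.08,0.1,1,0,0,0,0,0.08,0.1,1,0,0]

```text
t: 8.0
eef_pos: [0.5635, 0.226, 0.1649]
ee_rot: [-3.142, -0.001, 3.05]
force: [0.4, -0.9, -0.3]
width: 0.0157
gripper_force: 29.9
```

Request:
arm_command:
  series: [0,0,0,-0.05,1,0,0,0,0,0,-0.05,1,0,0]

```text
t: 8.25
eef_pos: [0.5776, 0.3261, 0.1645]
ee_rot: [-3.141, -0.001, 3.053]
force: [-0.9, 0.8, -1.1]
width: 0.015
gripper_force: 29.9
```

Request:
arm_command:
  series: [0,0,0,-0.05,1,0,0,0,0,0,-0.05,1,0,0,0,0,0,-0.05,1,0,0,0,0,0,-0.05,1,0,0]

```text
t: 8.75
eef_pos: [0.5912, 0.4224, 0.1642]
ee_rot: [-3.14, -0.001, 3.052]
force: [-0.1, 0.2, -0.8]
width: 0.0157
gripper_force: 29.9
```

```bash
python3 - <<'E'
from h import *
import pickle
m=arm.camera_model("wrist"); i=arm.grab_frame("wrist"); pickle.dump(m,open("w3.pkl","wb"))
cv2.imwrite("pics/w3.png",cv2.resize(i,None,fx=1.25,fy=1.25)); print(arm.get_state()["eef_pos"])
E
```

```text
[0.59143702 0.42193545 0.16476747]
```

View pics/w3.png

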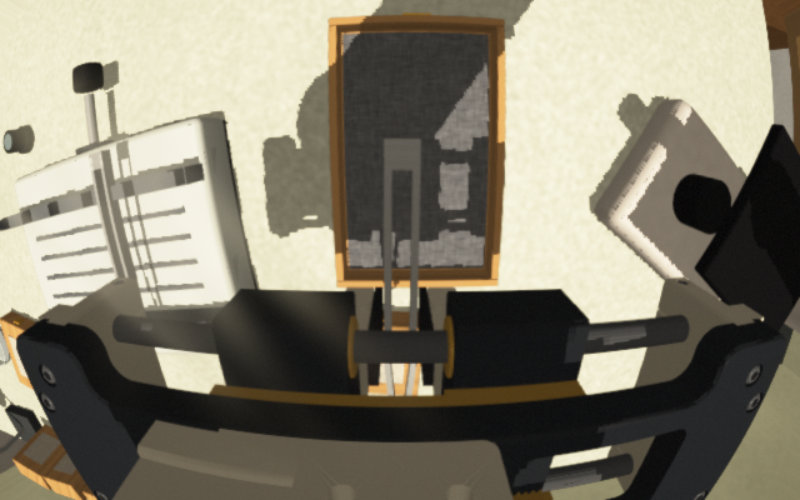

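```bash
python3 - <<'E'
from h import *
import pickle
m=pickle.load(open("w3.pkl","rb"))
P=lambda l,z:np.array([px("wrist",(u/1.25,v/1.25),z,m) for u,v in l])
for l,z in(([(330,18),(504,22),(499,284),(337,286)],.03),([(343,33),(492,34),(487,268),(347,268)],.008)):
    p=P(l,z);print(p.round(4).tolist(),p.mean(0),np.linalg.norm(np.roll(p,-1,0)-p,axis=1),[np.arctan2(*(b-a)[::-1]) for a,b in((p[0],p[3]),(p[1],p[2]))])
E
```

```text
[[0.4281, 0.3882], [0.4399, 0.5095], [0.6347, 0.4954], [0.625, 0.3713]] [0.53195547 0.44107405] [0.12190147 0.1953026  0.1245014  0.19762052] [np.float64(-0.08554543716372486), np.float64(-0.07220953897480109)]
[[0.4349, 0.3936], [0.4438, 0.5053], [0.6292, 0.4905], [0.6189, 0.377]] [0.53168211 0.44162784] [0.11205205 0.18597243 0.11401991 0.18481938] [np.float64(-0.0903061772271985), np.float64(-0.0796905713408966)]
```

The case floor is clear: its inner corners are at (343,33), (492,34), (487,268) and (347,268). That puts the case centre at (0.532, 0.4415) with yaw -0.08. I'll lower the forceps into its left half.

Request:
arm_command:
  series: [0,0,0,0.61,0.36,0,0,0,0,0,0.61,0.36,0,0,0,0,0,0.61,0.36,0.37,0,0,0,0,0.61,0.36,0.37,0]

```text
t: 9.3
eef_pos: [0.5331, 0.4618, 0.1261]
ee_rot: [-3.137, -0.003, 3.051]
force: [-0.5, -1.0, -1.1]
width: 0.0157
gripper_force: 29.9
```

Request:
arm_command:
  series: [0,0,0,0,0,0.4,0,0,0,0,0,0,0.8,0,0,0,0,0,0,0.98,0,0,0,0,0,0,0.98,0,0,0,0,0,0,0.98,0.26,0,0,0,0,0,0.98,0.26]

```text
t: 10.05
eef_pos: [0.5348, 0.4648, 0.032]
ee_rot: [3.14, 0.001, 3.052]
force: [-0.6, -0.1, -0.6]
width: 0.0222
gripper_force: 0.0
```

Request:
arm_command:
  series: [0,0,0,0,0,0,0.26,0,0,0,0,0,-0.3,0.26,0,0,0,0,0,-1,0.26,0,0,0,0,0,-1,0.3]

```text
t: 10.55
eef_pos: [0.5363, 0.4665, 0.1368]
ee_rot: [3.134, 0.006, 3.053]
force: [-0.4, -0.4, -1.1]
width: 0.0255
gripper_force: 0.0
```

Request:
arm_command:
  series: [0,0,0,-0.23,-1,0,0.5,0,0,0,-0.23,-1,0,0.6]

```text
t: 10.8
eef_pos: [0.5479, 0.3609, 0.1308]
ee_rot: [3.141, -0.0, 3.053]
force: [1.1, 0.4, 1.2]
width: 0.0409
gripper_force: 0.0
```

Request:
arm_command:
  series: [0,0,0,-0.23,-1,0,0.6,0,0,0,-0.23,-1,0,0.6]

```text
t: 11.05
eef_pos: [0.5621, 0.2586, 0.1308]
ee_rot: [3.141, 0.0, 3.052]
force: [0.4, 0.2, -0.4]
width: 0.0522
gripper_force: 0.0
```

Request:
arm_command:
  series: [0,0,-0.08,-0.1,-0.43,0,0.6,0,0,-0.08,-0.1,-0.43,0,0.6,0,0,-0.08,-0.1,-0.43,0,0.6,0,0,-0.08,-0.1,-0.43,0,0.6]

```text
t: 11.55
eef_pos: [0.5684, 0.2182, 0.1306]
ee_rot: [3.141, 0.0, -3.105]
force: [-0.3, 0.2, 0.5]
width: 0.0523
gripper_force: 0.0
```

```bash
python3 - <<'E'
from h import *
import pickle
m=arm.camera_model("wrist"); i=arm.grab_frame("wrist"); pickle.dump(m,open("w4.pkl","wb"))
s=arm.grab_frame("scene"); cv2.imwrite("pics/s4r.png",s)
cv2.imwrite("pics/w4.png",cv2.resize(i[:330],None,fx=1.25,fy=1.25)); print(arm.get_state()["eef_pos"])
E
```

```text
[0.5682517  0.21817663 0.13044981]
```

View pics/w4.png

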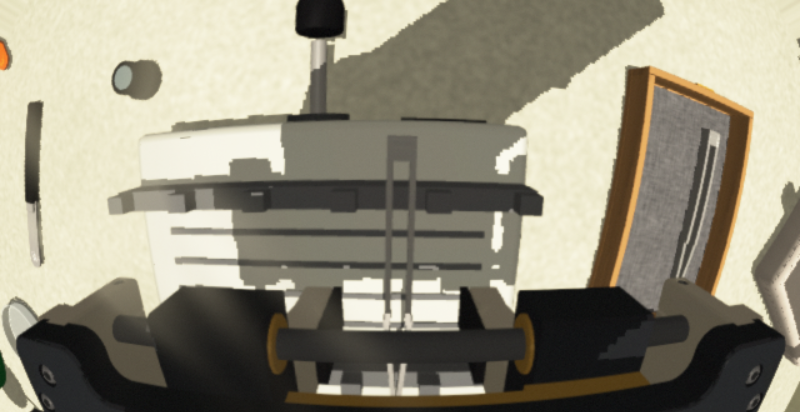

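The forceps are centred in the jaws at (400,230). The first pair lies in the case at (700,210), near its left side.

Request:
arm_command:
  series: [0,0,0,0,0,0.35,0.6,0,0,0,0,0,0.35,0.6,0,0,0,0,0,0.35,0,0,0,0,0,0,0.35,0,0,0,0,0,0,0.35,0,0,0,0,0,0,0.35,0,0,0,0,0,0,0.35,0]

```text
t: 12.52
eef_pos: [0.5685, 0.2173, 0.096]
ee_rot: [3.141, 0.0, -3.105]
force: [-1.5, 0.4, 2.9]
width: 0.0157
gripper_force: 29.9
```

Request:
arm_command:
  series: [0,0,0,0,0,0,0,0,0,0,0,0,-0.3,0,0,0,0,0,0,-0.7,0,0,0,0,0,0,-0.7,0]

```text
t: 13.02
eef_pos: [0.57, 0.2182, 0.1688]
ee_rot: [3.139, 0.005, -3.105]
force: [-0.2, 0.3, -0.1]
width: 0.0155
gripper_force: 29.9
```

```bash
python3 - <<'E'
from h import *
import pickle
m=pickle.load(open("w4.pkl","rb"))
P=lambda l,z:np.array([px("wrist",(u/1.25,v/1.25),z,m) for u,v in l])
print(P([(110,203),(542,205)],.081), P([(259,201),(344,200),(439,201)],.081)); print("top front",P([(141,137),(526,130)],.05)); print("knob",P([(320,18)],.04)); print("F1 end",P([(401,138)],.085))
E
```

```text
[[0.52863752 0.04286025]
 [0.52419791 0.28937243]] [[0.52752739 0.1454575 ]
 [0.5261814  0.18969336]
 [0.52501736 0.2360654 ]]
top front [[0.49115809 0.04792122]
 [0.4865138  0.28744595]]
knob [[0.42396085 0.16642395]]
F1 end [[0.49518648 0.2164002 ]]
```

Request:
arm_command:
  series: [0,0,0,0.16,1,0,0,0,0,0,0.16,1,0,0]

```text
t: 13.28
eef_pos: [0.5481, 0.3179, 0.1648]
ee_rot: [-3.141, -0.001, -3.106]
force: [1.3, -0.1, -0.2]
width: 0.016
gripper_force: 3.0
```

Request:
arm_command:
  series: [0,0,0.08,0.15,1,0,0,0,0,0.08,0.15,1,0,0,0,0,0.08,0.15,1,0.4,0,0,0,0.08,0.15,1,0.4,0]

```text
t: 13.78
eef_pos: [0.5279, 0.4143, 0.1212]
ee_rot: [-3.135, -0.005, 3.052]
force: [0.1, 0.1, -0.5]
width: 0.0157
gripper_force: 30.0
```

Request:
arm_command:
  series: [0,0,0,0,0.02,0.4,0,0,0,0,0,0.02,0.8,0,0,0,0,0,0.02,1,0,0,0,0,0,0.02,1,0,0,0,0,0,0.02,1,0,0,0,0,0,0.02,1,0.26,0,0,0,0,0.02,1,0.26]

```text
t: 14.65
eef_pos: [0.5314, 0.419, 0.0283]
ee_rot: [3.138, 0.002, 3.052]
force: [-4.3, 3.5, 7.3]
width: 0.0223
gripper_force: 3.5
```

Request:
arm_command:
  series: [0,0,0,0,0,0,0.26,0,0,0,0,0,-0.3,0.26,0,0,0,0,0,-1,0.26,0,0,0,0,0,-1,0.3]

```text
t: 15.15
eef_pos: [0.533, 0.4196, 0.1325]
ee_rot: [3.134, 0.006, 3.053]
force: [0.5, 0.8, -0.7]
width: 0.0253
gripper_force: 0.0
```

Request:
arm_command:
  series: [0,0,0,0,-1,-0.5,0.5,0,0,0,0,-1,-1,0.5]

```text
t: 15.4
eef_pos: [0.5212, 0.3265, 0.2064]
ee_rot: [-3.138, -0.003, 3.051]
force: [0.5, 2.1, 1.4]
width: 0.0404
gripper_force: 0.0
```

Request:
arm_command:
  series: [0,0,0,0,-1,0,0.5,0,0,0,0,-1,0,0.5]

```text
t: 15.65
eef_pos: [0.5133, 0.2276, 0.2087]
ee_rot: [3.14, 0.002, 3.051]
force: [1.4, -0.6, -1.0]
width: 0.0437
gripper_force: 0.0
```

Request:
arm_command:
  series: [0,0,0,0,-1,0,0.5,0,0,0,0,-1,0,0.5]

```text
t: 15.9
eef_pos: [0.504, 0.1278, 0.2079]
ee_rot: [3.141, 0.001, 3.051]
force: [-0.2, 0.1, -0.0]
width: 0.044
gripper_force: 0.0
```

Request:
arm_command:
  series: [0,0,0,0,-1,0,0.5,0,0,0,0,-1,0,0.5,0,0,0,0,-1,0,0.5]

```text
t: 16.27
eef_pos: [0.4952, 0.0283, 0.2078]
ee_rot: [3.141, 0.001, 3.049]
force: [0.6, 0.3, 0.2]
width: 0.0439
gripper_force: 0.0
```

```bash
python3 - <<'E'
from h import *
import pickle
m=arm.camera_model("wrist"); i=arm.grab_frame("wrist"); pickle.dump(m,open("w5.pkl","wb")); cv2.imwrite("pics/w5r.png",i)
s=arm.grab_frame("scene"); cv2.imwrite("pics/s5r.png",s)
cv2.imwrite("pics/s5.png",cv2.resize(s[100:380,190:510],None,fx=2.1,fy=2.1,interpolation=cv2.INTER_CUBIC)); print(arm.get_state()["eef_pos"])
E
```

```text
[0.49586202 0.03037284 0.20760737]
```

View pics/s5.png

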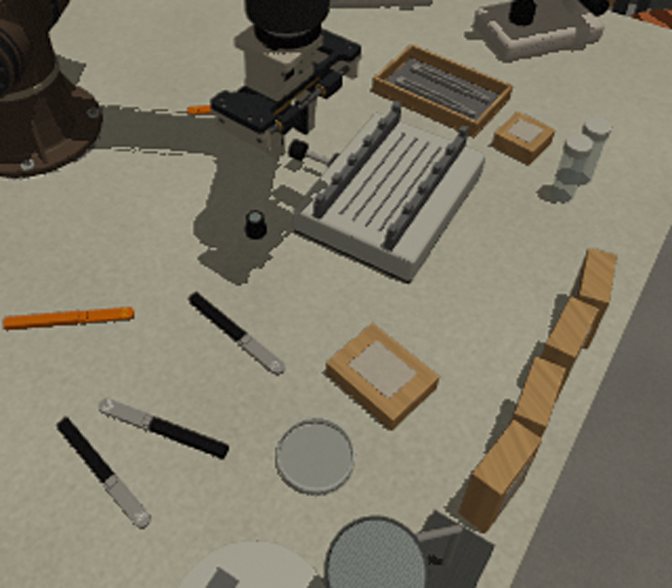

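Both forceps lie side by side in the case at (440,85). The knob is out at (297,150), and spatula A at (235,333) is unmoved. I'll write a handle detector for the scene view.

```bash
cat >> h.py <<'E'
def spat(s):
    """black handles on the counter from the scene picture: world ends of handle, spatula middle per blade side seen bright"""
    m=arm.camera_model("scene"); g=cv2.cvtColor(s,cv2.COLOR_BGR2GRAY)
    n,l,st,c=cv2.connectedComponentsWithStats((g<45).astype(np.uint8))
    for k in range(1,n):
        if not 80<st[k,4]<700: continue
        p=np.argwhere(l==k)[:,::-1]; w=np.array([px("scene",q,.009,m) for q in p])
        d=np.linalg.svd(w-w.mean(0),full_matrices=False)[2][0]; t=(w-w.mean(0))@d
        L=np.ptp(t); W=np.ptp((w-w.mean(0))@[-d[1],d[0]])
        if not(.08<L<.115 and W<.035): continue
        b=[]
        for sg in(1,-1):
            b.append(np.mean([g[tuple(np.round(proj("scene",np.r_[w.mean(0)+sg*d*r,.006],m)).astype(int)[::-1])] for r in(.075,.09,.1)]))
        print("handle mid",w.mean(0).round(4),"L",L.round(3),"dir",np.arctan2(d[1],d[0]).round(3),"bright +/-",np.round(b),"px",c[k].round())
E
python3 - <<'E'
from h import *
spat(cv2.imread("pics/s5r.png"))
m=__import__("pickle").load(open("w5.pkl","rb"))
i=cv2.imread("pics/w5r.png"); cv2.imwrite("pics/w5.png",cv2.resize(i[:300],None,fx=1.25,fy=1.25))
E
```

```text
handle mid [ 0.4944 -0.1442] L 0.094 dir -0.19 bright +/- [124. 149.] px [293. 251.]
handle mid [ 0.4793 -0.3753] L 0.096 dir -0.239 bright +/- [125. 149.] px [230. 314.]
handle mid [ 0.5698 -0.2989] L 0.099 dir 0.191 bright +/- [149. 121.] px [279. 308.]
```

View pics/w5.png

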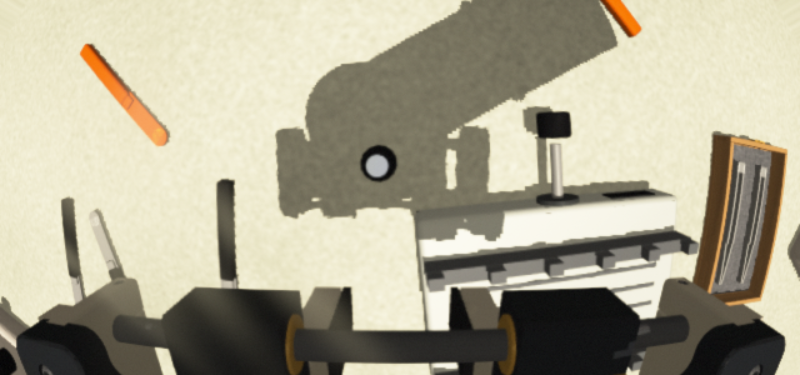

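Request:
arm_command:
  series: [0,0,0.07,-0.24,-0.88,0,0.8,0,0,0.07,-0.24,-0.88,0,0.8,0,0,0.07,-0.24,-0.88,0,0.8]

```text
t: 16.75
eef_pos: [0.5122, -0.0595, 0.2068]
ee_rot: [-3.141, -0.0, 2.941]
force: [-0.2, 0.4, 0.3]
width: 0.067
gripper_force: 0.0
```

Request:
arm_command:
  series: [0,0,0,-0.15,-0.88,0,0.8,0,0,0,-0.15,-0.88,0.4,0.8,0,0,0,-0.15,-0.88,0.85,0.8,0,0,0,-0.15,-0.88,0.85,0.8,0,0,0,-0.15,-0.88,0.85,0.8]

```text
t: 17.38
eef_pos: [0.5103, -0.1472, 0.1233]
ee_rot: [-3.141, 0.001, 2.944]
force: [0.2, -0.6, 0.5]
width: 0.0705
gripper_force: 0.0
```

```bash
python3 - <<'E'
from h import *
s=arm.get_state(); print(s["eef_pos"],s["ee_rot"])
i=arm.grab_frame("wrist");m=arm.camera_model("wrist")
g=cv2.cvtColor(i,cv2.COLOR_BGR2GRAY); cv2.imwrite("pics/w6r.png",i)
cv2.imwrite("pics/w6.png",cv2.resize(i[:320],None,fx=1.25,fy=1.25))
E
```

```text
[ 0.51031505 -0.14723822  0.12330322] [-3.14134287e+00  1.36805016e-03  2.94433957e+00]
```

View pics/w6.png

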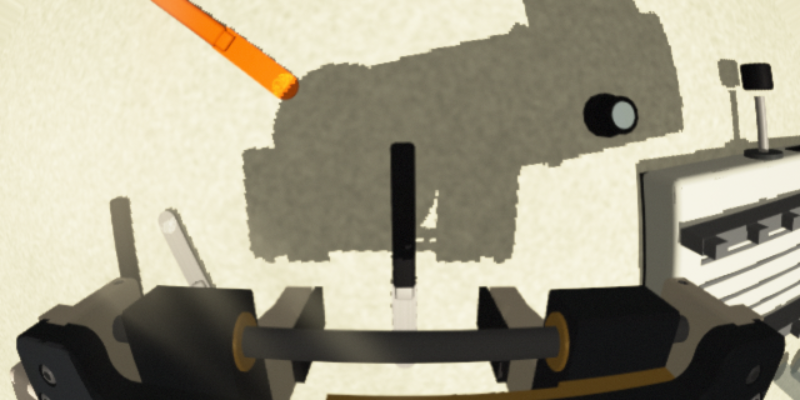

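```bash
python3 - <<'E'
from h import *
for u,v in[(402,143),(404,288)]: print(px("wrist",(u/1.25,v/1.25),.010))
print(px("wrist",(758,77/1.0),.0))
E
```

```text
[ 0.44386853 -0.13211661]
[ 0.54177138 -0.15009115]
[0.40177136 1.31034182]
```

The handle runs from (402,143) to (404,288), centred between the jaws. I'll move 13 mm towards the blade and pick it up.

Request:
arm_command:
  series: [0,0,0,-0.13,0.03,0.4,0.8,0,0,0,-0.13,0.03,0.8,0.8,0,0,0,-0.13,0.03,0.97,0.8,0,0,0,-0.13,0.03,0.97,0.5,0,0,0,-0.13,0.03,0.97,0,0,0,0,-0.13,0.03,0.97,0,0,0,0,-0.13,0.03,0.97,0,0,0,0,-0.13,0.03,0.97,0]
  force: 35

```text
t: 18.42
eef_pos: [0.5226, -0.1477, 0.0253]
ee_rot: [3.141, 0.001, 2.942]
force: [0.7, 0.2, 0.3]
width: 0.0255
gripper_force: 0.0
```

Request:
arm_command:
  series: [0,0,0,0,0,0,0,0,0,0,0,0,0,0,0,0,0,0,0,-0.2,0,0,0,0,0,0,-0.6,0,0,0,0,0,0,-1,0,0,0,0,0,0,-1,0]

```text
t: 19.18
eef_pos: [0.5244, -0.1477, 0.128]
ee_rot: [3.14, 0.006, 2.943]
force: [-0.3, 0.6, -0.8]
width: 0.0151
gripper_force: 35.0
```

Request:
arm_command:
  series: [0,0,0,0.03,0.5,-0.15,0,0,0,0,0.03,1,-0.15,0]

```text
t: 19.42
eef_pos: [0.5393, -0.0483, 0.1401]
ee_rot: [3.141, 0.001, 2.941]
force: [1.2, -0.4, -0.2]
width: 0.0153
gripper_force: 35.0
```

Request:
arm_command:
  series: [0,0,0,0.03,1,0,0,0,0,0,0.03,1,0,0]

```text
t: 19.68
eef_pos: [0.5559, 0.0519, 0.1389]
ee_rot: [-3.141, -0.001, 2.944]
force: [0.2, 0.2, -0.8]
width: 0.0158
gripper_force: 35.0
```

Request:
arm_command:
  series: [0,0,-0.15,0.03,1,0,0,0,0,-0.15,0.03,1,0,0,0,0,-0.15,0.03,1,0,0,0,0,-0.15,0.03,1,0,0]

```text
t: 20.18
eef_pos: [0.5722, 0.1479, 0.1388]
ee_rot: [-3.141, -0.002, -3.105]
force: [-0.4, -0.8, -1.0]
width: 0.0154
gripper_force: 35.0
```

Request:
arm_command:
  series: [0,0,0,-0.07,0.21,0,0,0,0,0,-0.07,0.21,0,0,0,0,0,-0.07,0.21,0.25,0,0,0,0,-0.07,0.21,0.39,0,0,0,0,-0.07,0.21,0.39,0,0,0,0,-0.07,0.21,0.39,0]

```text
t: 20.92
eef_pos: [0.5794, 0.1694, 0.1013]
ee_rot: [3.141, 0.0, -3.105]
force: [-0.8, -0.1, 0.8]
width: 0.0156
gripper_force: 35.0
```

Request:
arm_command:
  series: [0,0,0,0,0,0.01,0.32,0,0,0,0,0,0.01,0.32,0,0,0,0,0,0.01,0.32,0,0,0,0,0,-0.3,0.32,0,0,0,0,0,-1,0.32,0,0,0,0,0,-1,0.32]

```text
t: 21.68
eef_pos: [0.5814, 0.1705, 0.206]
ee_rot: [3.138, 0.008, -3.104]
force: [0.1, 0.4, -0.8]
width: 0.028
gripper_force: 0.0
```

Request:
arm_command:
  series: [0,0,0,0,-1,0,0.8,0,0,0,0,-1,0,0.8]

```text
t: 21.92
eef_pos: [0.5823, 0.068, 0.2007]
ee_rot: [3.141, -0.0, -3.105]
force: [-0.7, -0.2, 0.5]
width: 0.0426
gripper_force: 0.0
```

Request:
arm_command:
  series: [0,0,0,0,-1,0,0.8,0,0,0,0,-1,0,0.8]

```text
t: 22.18
eef_pos: [0.5859, -0.0326, 0.2005]
ee_rot: [3.142, -0.0, -3.106]
force: [-0.9, 1.3, 0.7]
width: 0.0626
gripper_force: 0.0
```

Request:
arm_command:
  series: [0,0,0,0,-1,0,0.8,0,0,0,0,-1,0,0.8,0,0,0,0,-1,0,0.8]

```text
t: 22.55
eef_pos: [0.5895, -0.1328, 0.2001]
ee_rot: [-3.142, -0.001, -3.109]
force: [-0.9, 0.0, 0.2]
width: 0.0703
gripper_force: 0.0
```

```bash
python3 - <<'E'
from h import *
s=arm.grab_frame("scene"); cv2.imwrite("pics/s7r.png",s); spat(s)
m=arm.camera_model("scene"); g=cv2.cvtColor(s,cv2.COLOR_BGR2GRAY)
n,l,st,c=cv2.connectedComponentsWithStats((g<45).astype(np.uint8))
# rack handle, top face z=.085
for k in range(1,n):
    if 340<c[k][0]<420 and 140<c[k][1]<235 and st[k,4]>60:
        w=np.array([px("scene",q,.083,m) for q in np.argwhere(l==k)[:,::-1]]); print(c[k],st[k,4],w.mean(0),w.min(0),w.max(0))
print(arm.get_state()["eef_pos"])
E
```

```text
handle mid [ 0.4794 -0.3753] L 0.096 dir -0.24 bright +/- [133. 157.] px [230. 314.]
handle mid [ 0.5698 -0.299 ] L 0.099 dir 0.191 bright +/- [158. 127.] px [279. 308.]
[382.29166667 206.77777778] 72 [0.6505604 0.0689414] [0.63933426 0.02137016] [0.65590179 0.15087171]
[ 0.58964087 -0.13153651  0.20023339]
```

Request:
arm_command:
  series: [0,0,0,0.28,-0.84,0,0.8,0,0,0,0.28,-0.84,0,0.8]

```text
t: 22.85
eef_pos: [0.5645, -0.2159, 0.2006]
ee_rot: [3.141, -0.0, -3.105]
force: [-0.0, 0.3, -0.7]
width: 0.0701
gripper_force: 0.0
```

Request:
arm_command:
  series: [0,0,-0.1,0.27,-0.84,0,0.8,0,0,-0.1,0.27,-0.84,0.3,0.8,0,0,-0.1,0.27,-0.84,0.8,0.8,0,0,-0.1,0.27,-0.84,0.8,0.8,0,0,-0.1,0.27,-0.84,0.8,0.8]

```text
t: 23.48
eef_pos: [0.5424, -0.2998, 0.1223]
ee_rot: [-3.141, 0.001, -2.946]
force: [1.0, -0.2, 0.8]
width: 0.0702
gripper_force: 0.0
```

```bash
cat >> h.py <<'E'
def bladeview():
    """pixels of the spatula nearest the picture's middle column in the wrist view: dark handle and/or bright blade edges"""
    i=arm.grab_frame("wrist");m=arm.camera_model("wrist"); cv2.imwrite("pics/wl.png",i)
    s=arm.get_state(); print(s["eef_pos"].round(4),s["ee_rot"].round(3)); return i,m
E
python3 - <<'E'
from h import *
i,m=bladeview()
cv2.imwrite("pics/w8.png",cv2.resize(i[60:320,120:520],None,fx=2,fy=2))
E
```

```text
[ 0.5429 -0.2998  0.123 ] [-3.140e+00  2.000e-03 -2.946e+00]
```

View pics/w8.png

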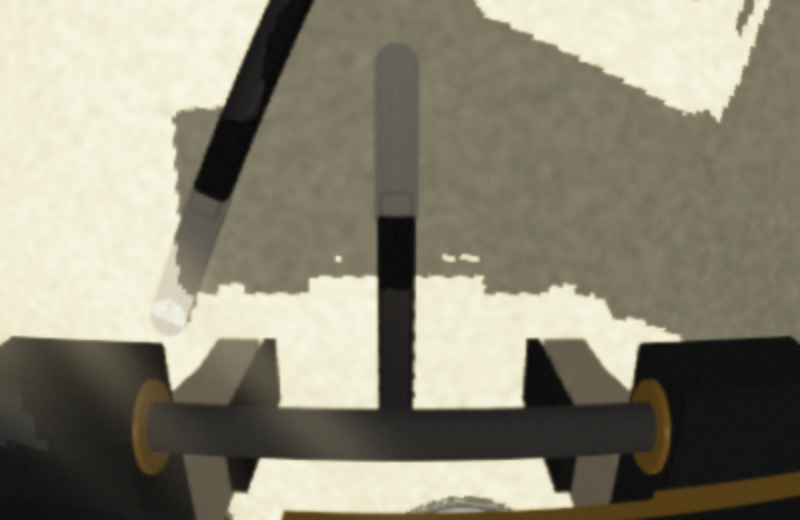

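```bash
python3 - <<'E'
from h import *
for u,v,z in[(397,43,.006),(396,214,.01)]: print(px("wrist",(120+u/2,60+v/2),z))
E
```

```text
[ 0.44988657 -0.31939958]
[ 0.51827984 -0.3062661 ]
```

B lies centred between the jaws, with its blade tip at (397,43) and the junction at (396,216). C stays clear on the left. I'll pick B up.

Request:
arm_command:
  series: [0,0,0,0.05,-0.02,0.4,0.8,0,0,0,0.05,-0.02,0.8,0.8,0,0,0,0.05,-0.02,0.97,0.8,0,0,0,0.05,-0.02,0.97,0.5,0,0,0,0.05,-0.02,0.97,0,0,0,0,0.05,-0.02,0.97,0,0,0,0,0.05,-0.02,0.97,0,0,0,0,0.05,-0.02,0.97,0]
  force: 35

```text
t: 24.52
eef_pos: [0.5368, -0.3033, 0.0242]
ee_rot: [-3.141, 0.0, -2.948]
force: [-0.3, -0.3, 0.3]
width: 0.0259
gripper_force: 0.0
```

Request:
arm_command:
  series: [0,0,0,0,0,0,0,0,0,0,0,0,0,0,0,0,0,0,0,-0.2,0,0,0,0,0,0,-0.6,0,0,0,0,0,0,-1,0,0,0,0,0,0,-1,0]

```text
t: 25.28
eef_pos: [0.5387, -0.3038, 0.1274]
ee_rot: [-3.139, 0.005, -2.948]
force: [0.1, -0.0, -0.4]
width: 0.0156
gripper_force: 35.0
```

Request:
arm_command:
  series: [0,0,-0.118,0,0.1,-0.2,0,0,0,-0.236,-0.3,0.3,-0.4,0,0,0,-0.354,-0.3,0.5,-0.4,0,0,0,-0.472,-0.3,0.7,-0.4,0,0,0,-0.59,-0.3,0.8,-0.4,0,0,0,-0.708,-0.3,0.9,-0.4,0,0,0,-0.826,-0.3,1,-0.4,0,0,0,-0.944,-0.3,1,-0.4,0]

```text
t: 26.28
eef_pos: [0.5462, -0.1985, 0.1628]
ee_rot: [3.14, 0.001, -1.459]
force: [-0.3, 0.4, -0.2]
width: 0.0156
gripper_force: 35.0
```

Request:
arm_command:
  series: [0,0,-0.118,-0.1,0,0,0,0,0,-0.236,-0.3,-0.2,0,0,0,0,-0.354,-0.5,-0.2,0,0,0,0,-0.472,-0.7,-0.2,0,0,0,0,-0.59,-0.8,-0.2,0,0,0,0,-0.708,-0.9,-0.2,0,0,0,0,-0.826,-1,-0.2,0,0,0,0,-0.944,-1,-0.2,0,0]

```text
t: 27.28
eef_pos: [0.5556, -0.0971, 0.1628]
ee_rot: [-3.141, 0.002, 0.024]
force: [0.3, 0.1, -0.5]
width: 0.0154
gripper_force: 35.0
```

Request:
arm_command:
  series: [0,0,0,0.09,-0.88,0,0,0,0,0,0.09,-0.88,0,0,0,0,0,0.09,-0.88,0,0,0,0,0,0.09,-0.88,0,0]

```text
t: 27.78
eef_pos: [0.5632, -0.0098, 0.1631]
ee_rot: [3.141, 0.001, 0.018]
force: [0.5, 0.8, 0.1]
width: 0.0153
gripper_force: 35.0
```

Request:
arm_command:
  series: [0,0,0,0.19,-0.87,0,0,0,0,0,0.19,-0.87,0,0,0,0,0,0.19,-0.87,0,0,0,0,0,0.19,-0.87,0.3,0,0,0,0,0.19,-0.87,0.62,0,0,0,0,0.19,-0.87,0.62,0,0,0,0,0.19,-0.87,0.62,0]

```text
t: 28.65
eef_pos: [0.5814, 0.0769, 0.1027]
ee_rot: [3.141, -0.0, 0.017]
force: [0.3, -0.4, -0.9]
width: 0.0155
gripper_force: 35.0
```

Request:
arm_command:
  series: [0,0,0,0,0,0.02,0,0,0,0,0,0,0.02,0.32,0,0,0,0,0,0.02,0.32,0,0,0,0,0,0.02,0.32,0,0,0,0,0,-0.3,0.32,0,0,0,0,0,-0.9,0.32,0,0,0,0,0,-0.9,0.32]

```text
t: 29.52
eef_pos: [0.584, 0.0787, 0.1971]
ee_rot: [-3.139, -0.009, 0.019]
force: [0.1, -0.5, -1.0]
width: 0.028
gripper_force: 0.0
```

Request:
arm_command:
  series: [0,0,0,-0.16,0.91,0,0.8,0,0,0,-0.16,0.91,0,0.8]

```text
t: 29.78
eef_pos: [0.5659, -0.015, 0.1916]
ee_rot: [-3.142, 0.0, 0.017]
force: [0.2, -0.2, -0.1]
width: 0.0428
gripper_force: 0.0
```

Request:
arm_command:
  series: [0,0,0,-0.16,0.91,0,0.8,0,0,0,-0.16,0.91,0,0.8,0,0,0,-0.16,0.91,0,0.8]

```text
t: 30.15
eef_pos: [0.5517, -0.1066, 0.1915]
ee_rot: [3.142, 0.0, 0.015]
force: [-0.9, 0.9, -0.4]
width: 0.0687
gripper_force: 0.0
```

```bash
python3 - <<'E'
from h import *
s=arm.grab_frame("scene"); cv2.imwrite("pics/s9r.png",s); spat(s)
cv2.imwrite("pics/s9.png",cv2.resize(s[110:350,200:460],None,fx=2.3,fy=2.3,interpolation=cv2.INTER_CUBIC))
print(arm.get_state()["eef_pos"])
E
```

```text
handle mid [ 0.4794 -0.3753] L 0.096 dir -0.24 bright +/- [131. 155.] px [230. 314.]
[ 0.55202393 -0.10562536  0.19152102]
```

View pics/s9.png

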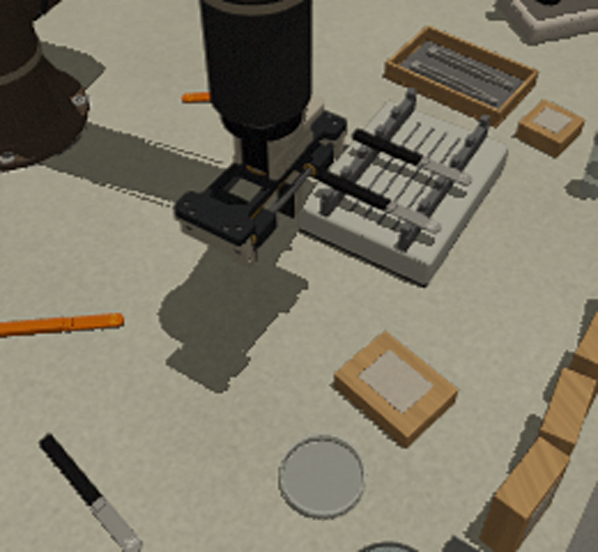

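A and B lie across the rails with blades to the back, at (410,155) and (378,198). C is unmoved at (90,490). I'll measure them.

```bash
python3 - <<'E'
from h import *
for u,v in[(358,133),(467,181),(314,168),(437,227)]: print(px("scene",(200+u/2.3,110+v/2.3),.083).round(4))
E
```

```text
[0.5075 0.1672]
[0.6679 0.1629]
[0.494  0.0796]
[0.6716 0.0732]
```

Request:
arm_command:
  series: [0,0,0,-0.16,0.91,0,0.8,0,0,0,-0.16,0.91,0,0.8]

```text
t: 30.45
eef_pos: [0.538, -0.1966, 0.1916]
ee_rot: [3.142, 0.0, 0.019]
force: [0.9, 0.3, 0.2]
width: 0.0699
gripper_force: 0.0
```

Request:
arm_command:
  series: [0,0,0,-0.16,0.91,0,0.8,0,0,0,-0.16,0.91,0,0.8]

```text
t: 30.7
eef_pos: [0.5236, -0.2885, 0.1915]
ee_rot: [3.142, 0.0, 0.018]
force: [-0.1, 0.1, 0.3]
width: 0.0703
gripper_force: 0.0
```

Request:
arm_command:
  series: [0,0,0.163,-0.16,0.91,0,0.8,0,0,0.163,-0.16,0.91,0.3,0.8,0,0,0.163,-0.16,0.91,0.7,0.8,0,0,0.163,-0.16,0.91,0.7,0.8,0,0,0.163,-0.16,0.91,0.7,0.8]

```text
t: 31.32
eef_pos: [0.5104, -0.3782, 0.123]
ee_rot: [3.141, -0.001, -0.237]
force: [-0.0, 0.4, 0.4]
width: 0.0702
gripper_force: 0.0
```

```bash
python3 - <<'E'
from h import *
i,m=bladeview()
g=cv2.cvtColor(i,cv2.COLOR_BGR2GRAY)
for v in range(60,240,12):
    r=g[v,250:400].astype(int); print(v," ".join(map(str,r[::6])))
E
```

```text
[ 0.5107 -0.3783  0.1237] [ 3.141e+00 -2.000e-03 -2.370e-01]
60 220 219 216 217 218 219 222 221 220 221 225 219 212 224 219 217 222 221 220 210 212 219 212 214 215
72 215 214 217 214 220 222 221 222 219 222 221 220 209 220 215 223 223 214 221 223 219 222 219 216 221
84 214 215 225 221 211 216 221 222 223 221 221 221 223 216 220 226 224 221 217 220 218 221 216 218 220
96 218 216 222 218 224 221 219 217 221 219 215 224 209 211 220 219 222 223 220 222 219 220 222 213 218
108 218 219 219 225 223 226 218 223 221 218 222 229 219 226 218 215 224 226 224 218 211 218 222 227 223
120 227 218 225 223 218 220 220 224 224 218 223 204 202 206 200 220 216 221 222 216 220 212 224 223 225
132 225 221 221 217 215 222 224 221 223 222 219 202 199 202 195 222 226 228 225 219 219 224 221 211 216
144 225 223 212 217 215 217 224 220 219 222 220 194 193 197 190 227 217 223 227 218 221 221 222 221 215
156 220 218 222 225 217 217 217 226 223 223 226 191 188 193 187 221 222 217 218 227 220 219 217 222 219
168 221 214 222 225 216 217 220 224 221 218 223 190 160 160 182 217 219 223 223 220 217 220 223 216 220
180 219 132 101 98 102 97 101 155 218 222 221 173 145 142 103 215 222 226 216 216 223 214 98 100 100
192 104 97 100 102 103 103 105 100 101 101 98 52 6 11 20 100 104 98 99 97 96 101 104 104 100
204 103 101 99 101 101 101 100 102 98 101 101 52 6 10 24 100 102 100 98 90 97 100 104 95 100
216 102 104 101 98 104 103 101 96 101 102 100 48 6 7 29 104 99 100 103 106 99 101 101 96 96
228 102 98 99 105 104 100 99 103 101 99 102 73 7 7 34 104 102 104 101 101 100 101 104 91 98
```

```bash
python3 - <<'E'
from h import *
i=cv2.imread("pics/wl.png",0).astype(int)
print([v for v in range(100,130) if i[v,322:328].mean()<212][:1])
m=arm.camera_model("wrist")
for v in(140,160):
    c=np.where(i[v,290:360]<208)[0]+290; print(v,c.min(),c.max(),px("wrist",(c.mean(),v),.006,m))
print(px("wrist",(325,112),.006,m),px("wrist",(325,184),.011,m))
E
```

```text
[100]
140 315 337 [ 0.55673642 -0.39378998]
160 315 337 [ 0.54046428 -0.38993705]
[ 0.5793394  -0.39833263] [ 0.52189557 -0.38460736]
```

Request:
arm_command:
  series: [0,0,0,-0.08,0.04,0.4,0.8,0,0,0,-0.08,0.04,0.8,0.8,0,0,0,-0.08,0.04,0.98,0.8,0,0,0,-0.08,0.04,0.98,0.5,0,0,0,-0.08,0.04,0.98,0,0,0,0,-0.08,0.04,0.98,0,0,0,0,-0.08,0.04,0.98,0,0,0,0,-0.08,0.04,0.98,0]
  force: 35

```text
t: 32.38
eef_pos: [0.5006, -0.3807, 0.0242]
ee_rot: [3.142, -0.0, -0.238]
force: [0.4, 0.6, 0.3]
width: 0.0255
gripper_force: 0.0
```

Request:
arm_command:
  series: [0,0,0,0,0,0,0,0,0,0,0,0,0,0,0,0,0,0,0,-0.2,0,0,0,0,0,0,-0.6,0,0,0,0,0,0,-1,0,0,0,0,0,0,-1,0]

```text
t: 33.12
eef_pos: [0.5024, -0.3816, 0.1275]
ee_rot: [3.14, -0.006, -0.238]
force: [1.3, 0.3, -0.6]
width: 0.0155
gripper_force: 35.0
```

Request:
arm_command:
  series: [0,0,0,0,0,-0.4,0,0,0,-0.163,0.1,-0.9,-0.4,0,0,0,-0.163,0.1,-0.9,-0.4,0,0,0,-0.163,0.1,-0.9,-0.4,0]

```text
t: 33.62
eef_pos: [0.5317, -0.2937, 0.1631]
ee_rot: [-3.141, 0.001, 0.02]
force: [0.9, 0.7, -0.2]
width: 0.0154
gripper_force: 35.0
```

Request:
arm_command:
  series: [0,0,0,0.08,-0.92,0,0,0,0,0,0.08,-0.92,0,0]

```text
t: 33.88
eef_pos: [0.5372, -0.2023, 0.163]
ee_rot: [-3.141, 0.001, 0.016]
force: [0.9, -0.4, -0.8]
width: 0.0155
gripper_force: 35.0
```

Request:
arm_command:
  series: [0,0,0,0.08,-0.92,0,0,0,0,0,0.08,-0.92,0,0]

```text
t: 34.12
eef_pos: [0.5438, -0.1098, 0.1632]
ee_rot: [-3.141, 0.001, 0.017]
force: [-0.1, 0.1, -0.1]
width: 0.0158
gripper_force: 35.0
```

Request:
arm_command:
  series: [0,0,0,0.08,-0.92,0,0,0,0,0,0.08,-0.92,0,0]

```text
t: 34.38
eef_pos: [0.5504, -0.0176, 0.1632]
ee_rot: [3.142, 0.001, 0.017]
force: [0.6, 0.3, -0.4]
width: 0.0153
gripper_force: 35.0
```

Request:
arm_command:
  series: [0,0,0,0.08,-0.92,0,0,0,0,0,0.08,-0.92,0,0]

```text
t: 34.62
eef_pos: [0.557, 0.0746, 0.1632]
ee_rot: [3.141, 0.001, 0.017]
force: [0.1, -0.8, -0.1]
width: 0.0153
gripper_force: 35.0
```

Request:
arm_command:
  series: [0,0,0,0.08,-0.92,0,0,0,0,0,0.08,-0.92,0,0]

```text
t: 34.88
eef_pos: [0.5635, 0.1668, 0.163]
ee_rot: [3.141, 0.001, 0.017]
force: [0.4, 0.1, 0.3]
width: 0.0159
gripper_force: 35.0
```

Request:
arm_command:
  series: [0,0,0,0.08,-0.92,0,0,0,0,0,0.08,-0.92,0,0,0,0,0,0.08,-0.92,0,0,0,0,0,0.08,-0.92,0,0]

```text
t: 35.38
eef_pos: [0.5695, 0.2562, 0.1631]
ee_rot: [3.141, 0.001, 0.017]
force: [0.2, -0.4, -1.0]
width: 0.0153
gripper_force: 35.0
```

Request:
arm_command:
  series: [0,0,0,0.05,-0.05,0,0,0,0,0,0.05,-0.05,0,0,0,0,0,0.05,-0.05,0.3,0,0,0,0,0.05,-0.05,0.63,0,0,0,0,0.05,-0.05,0.63,0,0,0,0,0.05,-0.05,0.63,0]

```text
t: 36.12
eef_pos: [0.575, 0.2623, 0.1018]
ee_rot: [-3.141, -0.0, 0.018]
force: [0.1, 0.2, -0.9]
width: 0.0156
gripper_force: 35.0
```

Request:
arm_command:
  series: [0,0,0,0,0,0.01,0,0,0,0,0,0,0.01,0.32,0,0,0,0,0,0.01,0.32,0,0,0,0,0,0.01,0.32,0,0,0,0,0,-0.3,0.32,0,0,0,0,0,-0.9,0.32,0,0,0,0,0,-0.9,0.32]

```text
t: 37.0
eef_pos: [0.5772, 0.2639, 0.1965]
ee_rot: [-3.137, -0.008, 0.018]
force: [0.2, 0.8, 0.4]
width: 0.0279
gripper_force: 0.0
```

Request:
arm_command:
  series: [0,0,0,-1,0,0,0.32,0,0,0,-1,0,0,0.2]

```text
t: 37.25
eef_pos: [0.4726, 0.2599, 0.1902]
ee_rot: [3.141, 0.001, 0.017]
force: [-0.1, 1.0, -0.2]
width: 0.0226
gripper_force: 0.0
```

Request:
arm_command:
  series: [0,0,0,-0.7,0.9,0,0,0,0,0,-0.7,0.9,0,0,0,0,0,-0.7,0.9,0,0,0,0,0,-0.7,0.9,0,0]

```text
t: 37.75
eef_pos: [0.4066, 0.1696, 0.1913]
ee_rot: [-3.141, -0.001, 0.018]
force: [1.0, 0.5, 0.2]
width: 0.0008
gripper_force: 0.0
```

```bash
python3 - <<'E'
from h import *
s=arm.grab_frame("scene"); cv2.imwrite("pics/s10r.png",s); spat(s)
cv2.imwrite("pics/s10.png",cv2.resize(s[110:240,310:460],None,fx=4,fy=4,interpolation=cv2.INTER_CUBIC))
print(arm.get_state()["eef_pos"],arm.get_state()["q"])
E
```

```text
[0.4067887  0.16991609 0.19107132] [ 8.45951384e-01  1.36859411e-02 -5.64259661e-01  2.19024941e-04
 -9.91876175e-01  7.42534435e-01]
```

View pics/s10.png

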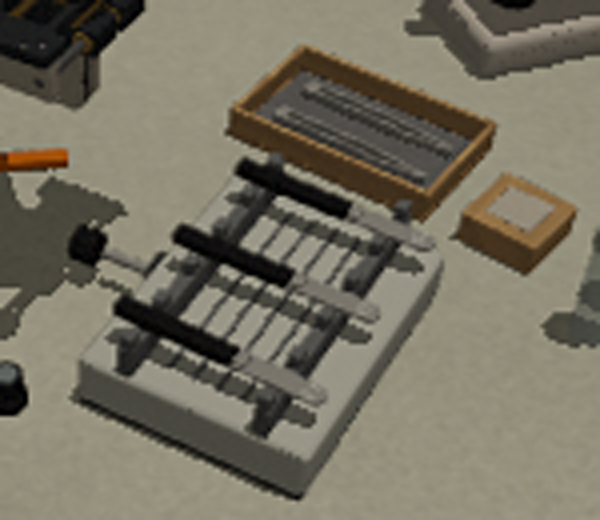

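All three spatulas lie evenly across the rails with blades to the back, both forceps are flat in the case, and the knob is out at (88,243). Next I push the knob home with closed fingers from the front.

Request:
arm_command:
  series: [0,0,0,-0.25,0.04,0,0,0,0,0,-0.25,0.04,0,0,0,0,0,-0.25,0.04,0.5,0,0,0,0,-0.25,0.04,1,0,0,0,0,-0.25,0.04,1,0,0,0,0,-0.25,0.04,1,0]

```text
t: 38.55
eef_pos: [0.3824, 0.1659, 0.0919]
ee_rot: [3.142, -0.001, 0.018]
force: [0.2, 0.6, 0.6]
width: 0.0
gripper_force: 0.0
```

Request:
arm_command:
  series: [0,0,0,0,0,0.25,0,0,0,0,0,0,0.47,0,0,0,0,0,0,0.47,0,0,0,0,0,0,0.47,0]

```text
t: 39.05
eef_pos: [0.3824, 0.166, 0.0454]
ee_rot: [-3.14, -0.002, 0.018]
force: [-0.3, 0.6, 0.5]
width: 0.0004
gripper_force: 0.0
```

Now push about 58 mm in steps, watching the force.

Request:
arm_command:
  series: [0,0,0,0.15,0,0,0,0,0,0,0.3,0,0,0,0,0,0,0.45,0,0,0,0,0,0,0.57,0,0,0,0,0,0,0.57,0,0,0]

```text
t: 39.67
eef_pos: [0.4382, 0.1654, 0.0435]
ee_rot: [3.141, 0.002, 0.016]
force: [-5.7, 0.1, 1.3]
width: 0.0005
gripper_force: 2.4
```

Request:
arm_command:
  series: [0,0,0,0.03,0,0,0,0,0,0,0.03,0,0,0,0,0,0,0.03,0,0,0]

```text
t: 40.05
eef_pos: [0.4385, 0.1651, 0.0434]
ee_rot: [3.14, 0.005, 0.016]
force: [-20.5, 8.1, 11.0]
width: 0.0005
gripper_force: 10.3
```

Request:
arm_command:
  series: [0,0,0,0.04,0,0,0,0,0,0,0.04,0,0,0,0,0,0,0.04,0,0,0]

```text
t: 40.42
eef_pos: [0.4388, 0.1647, 0.043]
ee_rot: [3.139, 0.011, 0.015]
force: [-42.7, 18.3, 25.4]
width: 0.0002
gripper_force: 21.6
```

The knob is against a hard stop at home. I'll back off and rise.

Request:
arm_command:
  series: [0,0,0,-0.3,0,0,0,0,0,0,-0.5,0,0,0,0,0,0,-0.5,0,0,0,0,0,0,-0.5,0,-0.5,0,0,0,0,-0.5,0,-1,0,0,0,0,-0.5,0,-1,0]

```text
t: 41.18
eef_pos: [0.3985, 0.1672, 0.1479]
ee_rot: [-3.136, -0.006, 0.018]
force: [-0.0, -0.1, 0.0]
width: 0.0001
gripper_force: 0.0
```

Request:
arm_command:
  series: [0,0,0,0,0,-0.5,0,0,0,0,0,0,-1,0,0,0,0,0,0,-1,0,0,0,0,0,0,-1,0]

```text
t: 41.68
eef_pos: [0.3956, 0.165, 0.2433]
ee_rot: [3.142, 0.001, 0.017]
force: [-0.5, -0.1, -0.5]
width: 0.0002
gripper_force: 0.0
```

```bash
python3 - <<'E'
from h import *
s=arm.grab_frame("scene"); a=cv2.imread("pics/s10r.png"); spat(s)
g=cv2.cvtColor(s,cv2.COLOR_BGR2GRAY)
print("knob now dark px near home (342,176):",(g[168:184,335:350]<40).sum(),"near out (332,171):",(g[164:179,325:334]<40).sum())
d=cv2.absdiff(s,a).max(2)>40
print("changed rack/case:",d[120:235,352:450].sum())
ys,xs=np.where(g[160:190,322:352]<30); print("dark centre",xs.mean()+322,ys.mean()+160)
i0=cv2.imread("pics/scene0.png",0); ys,xs=np.where(i0[160:190,322:352]<30); print("start",xs.mean()+322,ys.mean()+160)
print(arm.get_state()["force"],arm.get_state()["t"])
E
```

```text
knob now dark px near home (342,176): 69 near out (332,171): 0
changed rack/case: 0
dark centre 343.125 180.71428571428572
start 342.26229508196724 175.55737704918033
[-0.13451612  0.20486494 -0.26575376] 41.725
```

```bash
python3 - <<'E'
from station import arm
print(arm.job_done())
E
```

```text
the job is handed in; nothing more can be done
None
```

I've handed the job in at about 42 s, with the knob pulled out first, both forceps flat in the case, all three spatulas across the rails with blades to the back, and the knob pushed home at the end; the hand-in call gave no verdict.

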